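# Bench test of a rim night latch

## Robot

A 7-joint arm with a two-finger parallel gripper is mounted at the origin on a cart in front of the work surface, level with it; the furniture and walls round the work are solid. World frame = base frame: x ahead of the robot, y to its left, z up, the work surface at z = 0. Lengths are in m, angles in degrees, forces in N, time in s.
With the tool pointing down it reaches from about 0.425 to 0.875 m from the base axis. Payload 4.7 kg.
Tool frame: the origin (TCP) lies between the finger pads; the fingertips stand env.finger_overhang ahead of it and the grasp point (between the pads) lies 5 mm behind it (env.finger_overhang is the distance from the TCP to the fingertips, in m); z points along the fingers, y is the line along which they close (so a half turn about z gives the same grasp; the last joint's range is limited). The gripper opens to 87 mm and grips with 3 to 60 N. Pads are 19 mm wide; open, the fingers measure 117 mm over their backs; the gripper's body (75 mm by 190 mm) begins 51 mm behind the grasp point.
Start: joints at [65.38, 18.392, -4.016, 83.108, 1.295, 78.541, -3.26], TCP at [0.279, -0.587, 0.237] pointing down, gripper open.
Joint ranges: [-163.93, 163.93], [-17.29, 119.83], [-79.2, 71.16], [3.27, 140.29], [-89.18, 269.18], [5.43, 117.66], [-154.24, 154.24]. Speed limits (degrees/s): [147.25, 147.25, 180, 180, 180, 180, 180].

## Interface

Orientations are given as [roll, pitch, yaw] about the fixed x, y, z axes, in that order (R = Rz(yaw) Ry(pitch) Rx(roll)).
In Python, from cell import telemetry, eyes, env, models gives the robot as it stands. The module is installed in compiled form; this text tells all that it offers.
- The arm moves only by the tool drive_tool, never from a script. Its arguments are lists of equal length, an entry for each row: "angular": the turn, a rotation vector about the tool's x, y, z in rad, a list of three; "delta_pos": the shift along the tool's x, y, z in cm, a list of three; "gripper": the finger opening in cm, from 0 to 8.7. A call has 1 to 20 rows; each row shifts and turns the commanded pose from where the row before left it, along the tool's axes as they then stand; what a row does not reach is not made up. A row lasts 1/10 s, in which the tool goes at most 50 mm and 8.59 degrees, less where a joint would pass 70% of its speed; a pose out of reach is approached as far as the arm can. A call with a gripper value outside its range is refused whole. The fingers move at their own pace and stop on an object; "squeeze" is the grip in N (left out, the last holds). Time passes only in rows, so rows that do not move let the fingers close. It gives the time, the measured TCP pose, the force, the opening and the grip force at its end, in the units of the state.
- telemetry.get_obs(): the state, without advancing time (a new reading comes with each control period).
- eyes.read_camera(name): name is "side" or "top"; returns a dict with "pixels" (480x640x3 uint8, red, green, blue), "mtx" (3x3 intrinsics, pixels), "origin" and "orientation" of the camera in the world. Camera axes: x right, y down, z forward; pixel columns grow to the right and rows downward; lengths in m; the calibration is good to about 2 mm. A picture is of the moment at which its call begins. There is no depth.
- env.sign_off(): hands the job in; it is judged then, once.
Trained networks look in a picture, given as the dict that the camera call returned (one of the last four; its "shot" number tells which), for a name from the list of things; names that differ only in an ending like _2 or _b are one class to them, and where a whole thing is asked for, a point or a joint stands for the part that bears it (a point fixed in the world has none). Each returns a list of dicts, best first, with "p" (0 to 1); they miss things now and then, are a little off and sometimes report something else, mostly with a low value. They report only what shows in the picture. A call takes as long as a camera call.
- models.search_frame(picture, target): "centre" ([column, row] in pixels, amid what is visible of it).
- models.cut_out(picture, target): "pixels" (480x640 bool, what is visible of it) and "centre" ([column, row] in pixels, amid what is visible of it).
The state is a dict: "time_s": time; "qpos": joint angles; "joint_velocities": joint speeds; "effort": joint torques, N m; "tool_pos": TCP position; "tool_rot": TCP orientation; "force": force on the tool from outside, world axes, zero at the start; "wrist_torque": the same for the moment, N m; "grip_width": finger opening in m; "grasp_force": force on a finger pad.
Only numpy, scipy, OpenCV 4.12 (cv2) and the standard library are available. Lean on these libraries where they do the work, as an engineer would, in place of code of your own. Each camera call takes 0.05 s, during which the arm holds its last target. There are 200 camera calls.

## Task

Test the brass night latch on its sample block by pushing only: push its latch bolt fully in and let it spring back out, push its snib (the black button on the case) fully across to deadlock it, then push on the bolt again, firmly (about 10 N for half a second), to prove that it now stays out, and leave it free with the snib on. Do not pick anything up or shove the sample along the counter, and leave the grey latch and everything else alone.

Things in the scene. Friction and masses are not known exactly. Their poses are not given: they have to be found in the camera images.
- brass_latch: the sample to test: a brass-coloured rim night latch on a white door block with dark base, 136 (x) x 118 (y) mm, white block up to z 46. Frame: origin under its centre, x along the door edge, y towards the bolt, z up. Bolt side: the base ends at y 59, the case at y 60, with nothing but the counter beyond. Stands loose on a rubber sole, weighs 2.6 kg, slides on the counter only from about 20 N
- brass_latch_case (a point): middle of the top of the brass lock case, 76 mm above the counter. The case is a block 66 (sample x) x 92 (sample y) x 30 mm high, from sample y -32 to 60 mm. 14 mm from here towards -y stands the thumb turn, 35 mm wide, up to 102 mm above the counter; it does not turn here
- brass_latch_bolt (a joint): spring latch bolt of the brass latch: 0 = out, 0.016 m = pushed fully in, moving along the sample's -y. Spring: 2 N at first, 4.5 N fully in; springs back out when let go. While the snib is on, a dog behind the bolt stops it after 1 to 2 mm
- brass_latch_nose (a point): middle of the upright nose face of the brass latch's bolt: 34 mm wide (sample x), 63.5 to 72 mm above the counter, bevelled back below that; it stands 18 mm out of the case (sample y 78 mm) when out and moves with the bolt
- brass_latch_snib (a joint): snib of the brass latch: 0 = off, 0.012 m = fully on (bolt deadlocked); slides along the sample's +x, roughly towards the robot, needs about 2 N and stays where it is left. It goes on only while the bolt is out
- brass_latch_snib_mid (a point): middle of the brass latch's snib: a black ridged button 12 (sample x) x 14 (y) mm that stands 77 to 88 mm above the counter, on top of the case (76 mm); at sample x -6, y 44 mm when off; moves with the snib
- grey_latch: a second sample of the same make and sizes with a grey-painted case, to be left alone
- grey_latch_bolt (a joint): bolt of the grey latch, 0 = out
- grey_latch_snib (a joint): snib of the grey latch, 0 = off
- oiler: standing cream oil bottle with red spout, 45 mm across, 132 mm tall; origin under its centre
- padlock: small brass padlock lying flat, 54 x 40 x 13 mm; origin under its centre
- screwdriver_red: red-handled screwdriver lying, 138 mm long (along its y), 20 mm thick; origin under its centre
- grease_tin: round metal tin, 70 mm across, 24 mm high; origin under its centre
- customer_keys: bunch of keys lying flat, about 101 x 122 x 8 mm; origin under its centre

How it is judged (in metres and radians):
On the way, in this order (a step that is already met when the one before it is completed fails the run):
1. the latch bolt is pushed fully in by the fingers, snib off (value of joint brass_latch_bolt above 0.0135 m and value of joint brass_latch_snib below 0.003 m and contact force between the fingers and brass_latch_bolt above 1 N), for 0.1 s.
2. the bolt is let go and springs back out (value of joint each of brass_latch_bolt, brass_latch_snib below 0.003 m and contact force between the fingers and brass_latch_bolt below 0.5 N), for 0.1 s.
3. the snib is pushed fully on (value of joint brass_latch_bolt below 0.003 m and value of joint brass_latch_snib above 0.01 m), for 0.1 s.
4. the fingers push on the deadlocked bolt with over 5 N and it stays out (value of joint brass_latch_bolt below 0.004 m and value of joint brass_latch_snib above 0.01 m and contact force between the fingers and brass_latch_bolt above 5 N), for 0.25 s.
At the end, for the whole second after the job is handed in: brass latch: bolt out (within 3 mm), snib on (over 10 of 12 mm), sample standing flat within 15 mm of where it stood; grey latch's bolt out and snib off, and it and the other things within 12 mm of where they stood (all of step 3 and distance of brass_latch from where it was at the start of the episode below 0.015 m and linear speed of brass_latch below 0.01 m/s and angle between brass_latch's own z axis and vertical below 0.05 rad and value of joint each of grey_latch_bolt, grey_latch_snib below 0.003 m and distance of each of grey_latch, oiler, padlock, screwdriver_red, grease_tin, customer_keys from where it was at the start of the episode below 0.012 m); the robot touches nothing.
It fails at once if the brass sample is lifted, tipped or shoved along (over 15 mm) (height (world z) of brass_latch above 0.008 m or angle between brass_latch's own z axis and vertical above 0.12 rad or distance of brass_latch from where it was at the start of the episode above 0.015 m).
It fails at once if the deadlocked bolt is forced (over 45 N) (contact force between the fingers and brass_latch_bolt above 45 N).
It fails at once if the grey latch is touched by the robot or worked (contact force between any of the arm, the fingers and grey_latch above 1 N or value of joint any of grey_latch_bolt, grey_latch_snib above 0.004 m).
It fails at once if another thing is knocked, lifted or carried (moved over 12 mm) (distance of any of grey_latch, oiler, padlock, screwdriver_red, grease_tin, customer_keys from where it was at the start of the episode above 0.012 m).
It also fails if it takes over 61 s, if anything falls off the work surface, if the arm or the gripper's body presses on something with over 40 N, if the wrist force passes 120 N, or if a joint passes its speed limit or range.

## Working session

There is one attempt and no reset: what is moved stays moved. The work goes in short steps, Python scripts to look and compute and a tool call to move; the robot and the scene stay as the last step left them, time stands still between calls to the robot, and variables do not carry over. Pictures are saved under pics/ and viewed, at most 10 in all, crops included, and the job is handed in when it is done.

Besides the shell and the picture viewer there is one more tool, called by a JSON object that holds its "op" and its "data", one argument or row to a line. drive_tool: Moves the arm, as the interface text tells. Its arguments: {"type":"object","properties":{"angular":{"type":"array","items":{"type":"array","items":{"type":"number"}}},"delta_pos":{"type":"array","items":{"type":"array","items":{"type":"number"}}},"gripper":{"type":"array","items":{"type":"number"}},"squeeze":{"type":"number"}},"required":["angular","delta_pos","gripper"]}

```bash
mkdir -p pics; cat > h.py <<'E'
import numpy as np, cv2
from cell import telemetry, eyes, env, models
from scipy.spatial.transform import Rotation as R
def cam(n):
    p=eyes.read_camera(n); return p
def Rc(p):
    o=np.array(p["orientation"],float)
    return o if o.shape==(3,3) else R.from_euler('xyz',o,degrees=True).as_matrix()
def ray(p,uv):
    d=np.linalg.inv(p["mtx"])@np.array([uv[0],uv[1],1.]); return np.array(p["origin"]),Rc(p)@d
def atz(p,uv,z):
    o,d=ray(p,uv); return o+d*(z-o[2])/d[2]
def proj(p,X):
    c=Rc(p).T@(np.array(X)-p["origin"]); q=p["mtx"]@c; return q[:2]/q[2]
def save(p,f): cv2.imwrite("pics/"+f,cv2.cvtColor(p["pixels"],cv2.COLOR_RGB2BGR))
E
python3 - <<'E'
from h import *
for n in("top","side"):
    p=cam(n); save(p,n+"1.png"); print(n,p["origin"],p["orientation"],p["mtx"])
    for t,z in(("brass_latch",.04),("brass_latch_case",.076),("brass_latch_nose",.068),("brass_latch_snib_mid",.088),("grey_latch",.04),("oiler",.06),("padlock",.01),("screwdriver_red",.01),("grease_tin",.024),("customer_keys",.005)):
        for r in models.search_frame(p,t)[:2]: print(t,np.round(r["p"],2),np.round(r["centre"],1),atz(p,r["centre"],z).round(4))
print(env.finger_overhang,telemetry.get_obs())
E
```

```text
top [ 0.27227363 -0.05200189  1.39659211] [-169.04769536    0.92991108  -91.42418634] [[589.2551767    0.         324.95538235]
 [  0.         589.2551767  248.88309804]
 [  0.           0.           1.        ]]
brass_latch 0.9 [452.8 270.4] [ 0.4762 -0.3318  0.04  ]
brass_latch 0.36 [340.8 226.3] [ 0.5886 -0.0753  0.04  ]
brass_latch_case 0.62 [454.6 271.6] [ 0.4679 -0.3283  0.076 ]
brass_latch_nose 0.57 [267.3 243.4] [0.5465 0.0957 0.068 ]
grey_latch 0.8 [341.4 227.3] [ 0.5861 -0.0766  0.04  ]
oiler 0.57 [266.9 242.2] [0.551  0.0975 0.06  ]
padlock 0.82 [435.  186.6] [ 0.6883 -0.3084  0.01  ]
screwdriver_red 0.53 [452.2 323.3] [ 0.3561 -0.3284  0.01  ]
grease_tin 0.69 [241. 305.] [0.4104 0.163  0.024 ]
customer_keys 0.69 [180.6 328.8] [0.3601 0.3083 0.005 ]
side [0.80706979 0.91901019 1.22850313] [-138.88585352   -0.24841388  164.88864488] [[581.16092054   0.         311.57505275]
 [  0.         581.16092054 245.37166777]
 [  0.           0.           1.        ]]
brass_latch 0.63 [303.8 176.9] [ 0.4827 -0.3526  0.04  ]
brass_latch_case 0.72 [304.4 181. ] [ 0.4953 -0.2965  0.076 ]
[... 279 characters left out ...]
'time_s': 1.1, 'qpos': array([65.37978201, 18.38978866, -4.01735197, 83.10617164,  1.29365684,
       78.54107849, -3.26115371]), 'joint_velocities': array([-0.02768883,  0.01466952,  0.0432207 , -0.00167606, -0.08870516,
       -0.05198564,  0.12049702]), 'effort': array([ 1.74991001e-04, -4.91105676e+01, -4.02856003e-01, -3.12772286e+01,
       -6.36577536e-02,  3.36770725e-02,  1.92530160e-05]), 'tool_pos': array([ 0.27910206, -0.58706037,  0.23662301]), 'tool_rot': array([1.79991977e+02, 9.88740377e-04, 2.54287510e+01]), 'force': array([0.06544533, 0.23725275, 0.08482027]), 'wrist_torque': array([0.01751105, 0.02287845, 0.06177853]), 'grasp_force': 0.0, 'grip_width': 0.08720294914529918}
```

View crops.

```bash
python3 - <<'E'
import cv2
a=cv2.imread("pics/top1.png")[150:350,280:540]; b=cv2.imread("pics/side1.png")[110:310,210:410]
cv2.imwrite("pics/tc.png",cv2.resize(a,None,fx=3,fy=3,interpolation=cv2.INTER_CUBIC))
cv2.imwrite("pics/sc.png",cv2.resize(b,None,fx=3,fy=3,interpolation=cv2.INTER_CUBIC))
E
```

```text
(no output)
```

View pics/tc.png

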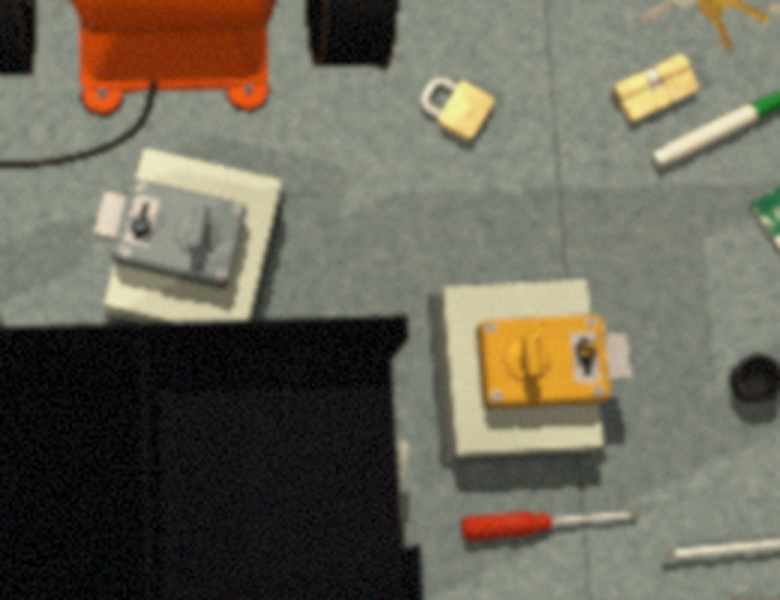

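View pics/sc.png

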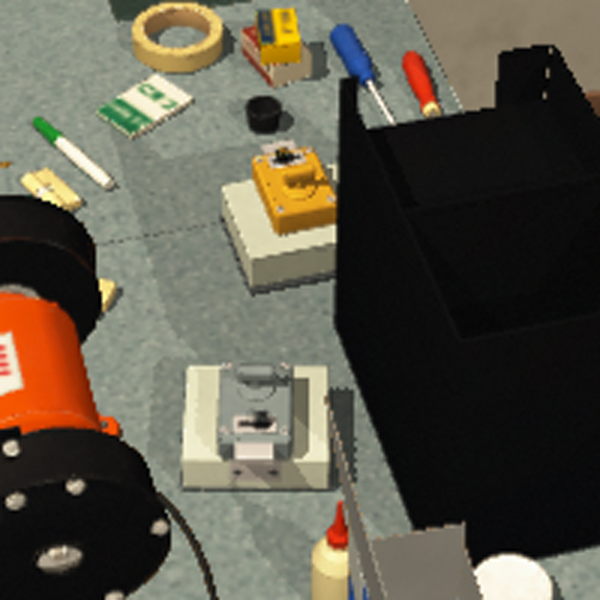

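View pics/top1.png

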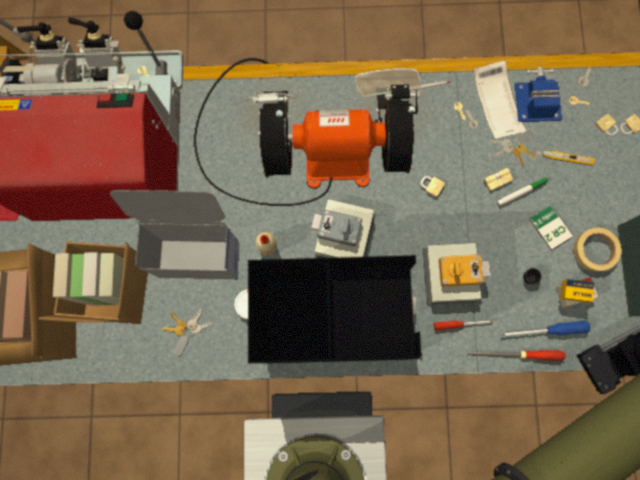

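Top view: the brass latch has its bolt facing image right (world -y), with the nose at about pixel (489,267) and the snib at (475,268). The grey latch is at (341,227) facing the other way. The tall black open box at columns 248-415 is an obstacle. I'll fit the pose from block and case corners and estimate the box height.

```bash
python3 - <<'E'
from h import *
from scipy.optimize import least_squares
p=cam("top"); s=cam("side")
T=lambda l,o:np.array(l)/3.+o
# sample pts: image right = +y sample, image down = +x sample
S=[(-68,-59,46),(-68,59,46),(68,59,46),(68,-59,46),(-33,-32,76),(-33,60,76),(33,60,76),(33,-32,76),(0,78,72),(-6,44,88)]
U=T([(443,287),(587,280),(602,452),(455,458),(483,318),(605,315),(610,402),(487,408),(628,355),(586,350)],[280,150])
def W(q,X):
    X=np.array(X)/1000; c,n=np.cos(q[2]),np.sin(q[2]); return np.array([q[0]+c*X[0]-n*X[1],q[1]+n*X[0]+c*X[1],X[2]])
def f(q): return np.concatenate([proj(p,W(q,X))-u for X,u in zip(S,U)])
r=least_squares(f,[.47,-.33,np.pi],loss='soft_l1'); q=r.x
print(q[:2],np.degrees(q[2])); print(f(q).reshape(-1,2).round(1).tolist())
for n,X in(("nose",(0,78,68)),("snib",(-6,44,82)),("case",(0,14,76))): print(n,W(q,X).round(4),"side px",proj(s,W(q,X)).round(1))
for t in("brass_latch_case","brass_latch"):
  for R_ in models.cut_out(s,t)[:1]: print(t,R_["p"],R_["centre"])
np.save("q.npy",q)
# box corner
def tri(a,b):
    (o,d),(O,D)=ray(p,a),ray(s,b); m=np.linalg.lstsq(np.c_[d,-D],O-o,rcond=None)[0]; return o+d*m[0],O+D*m[1]
print(tri((414,257),(210+343/3,110+80/3)))
E
```

```text
[ 0.47024235 -0.33101279] 180.78797132918416
[[-2.2, -0.9], [0.5, -0.7], [0.7, 0.2], [-2.0, 0.3], [-0.5, 0.7], [-0.6, 0.1], [0.3, -0.0], [0.3, -0.4], [0.5, 1.1], [0.9, -0.4]]
nose [ 0.4713 -0.409   0.068 ] side px [302.7 157.3]
snib [ 0.4768 -0.3749  0.082 ] side px [303.7 161.2]
case [ 0.4704 -0.345   0.076 ] side px [308.4 168.8]
brass_latch_case 0.96 [304.6, 182.0]
brass_latch 0.91 [303.6, 179.4]
(array([ 0.46465936, -0.20704212,  0.29964697]), array([ 0.46524217, -0.20733772,  0.29979096]))
```

View pics/side1.png

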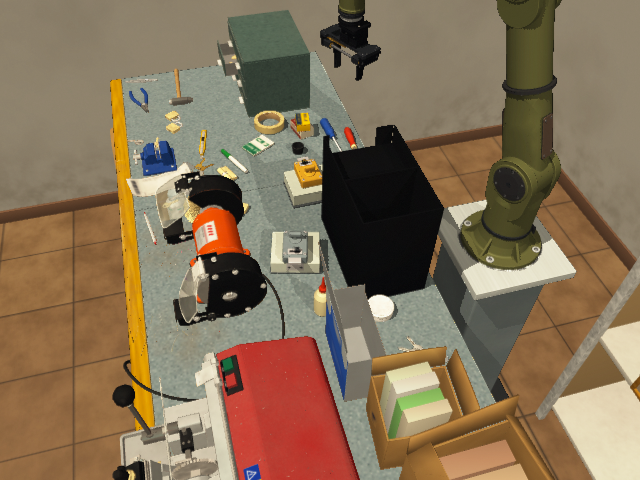

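The pose fit agrees to about 1 px in both views: nose at (0.471, -0.409), snib at (0.477, -0.375), sample yaw 180.8°. The box is 0.30 m tall at y > -0.207. I'll turn the tool to yaw 90.8°, close the fingers and move over to a point in front of the bolt.

{"op": "drive_tool", "data": {
  "angular": [
    [0,0,-0.1427],
    [0,0,-0.1427],
    [0,0,-0.1427],
    [0,0,-0.1427],
    [0,0,-0.1427],
    [0,0,-0.1427],
    [0,0,-0.1427],
    [0,0,-0.1427],
    [0,0,0],
    [0,0,0],
    [0,0,0],
    [0,0,0],
    [0,0,0],
    [0,0,0],
    [0,0,0],
    [0,0,0],
    [0,0,0],
    [0,0,0]
  ],
  "delta_pos": [
    [0,0,0],
    [0,0,0],
    [0,0,0],
    [0,0,0],
    [0,0,0],
    [0,0,0],
    [0,0,0],
    [0,0,0],
    [1.6,2.4,0],
    [1.6,2.4,0],
    [1.6,2.4,0],
    [1.6,2.4,0],
    [1.6,2.4,0],
    [1.6,2.4,0],
    [1.6,2.4,0],
    [1.6,2.4,0],
    [0,0,0],
    [0,0,0]
  ],
  "gripper": [0,0,0,0,0,0,0,0,0,0,0,0,0,0,0,0,0,0]
}}

```text
time_s: 3.1
tool_pos: [0.4697, -0.4557, 0.2365]
tool_rot: [-180.0, 0.0, 90.9]
force: [0.0, 0.5, -0.1]
grip_width: 0.0006
grasp_force: 0.0
```

{"op": "drive_tool", "data": {
  "angular": [
    [0,0,0],
    [0,0,0],
    [0,0,0],
    [0,0,0],
    [0,0,0],
    [0,0,0],
    [0,0,0]
  ],
  "delta_pos": [
    [0,0,2.7],
    [0,0,2.7],
    [0,0,2.7],
    [0,0,2.7],
    [0,0,2.7],
    [0,0,2.8],
    [0,0,0]
  ],
  "gripper": [0,0,0,0,0,0,0]
}}

```text
time_s: 3.8
tool_pos: [0.4649, -0.4557, 0.069]
tool_rot: [-179.6, -0.3, 90.7]
force: [-0.1, 1.4, -0.2]
grip_width: 0.0005
grasp_force: 0.0
```

```bash
python3 - <<'E'
from h import *
s=cam("side"); p=cam("top")
a=cv2.resize(s["pixels"][90:240,240:390],(400,400),interpolation=cv2.INTER_CUBIC)
b=cv2.resize(p["pixels"][190:340,400:550],(400,400),interpolation=cv2.INTER_CUBIC)
cv2.imwrite("pics/b.png",cv2.cvtColor(np.hstack([a,b]),cv2.COLOR_RGB2BGR))
o=telemetry.get_obs(); print(o["tool_pos"],o["force"],o["qpos"])
tip=np.array(o["tool_pos"])-[0,0,.014]; print(proj(s,tip),proj(p,tip))
E
```

```text
[ 0.46802356 -0.45733032  0.07372577] [ 0.71772504  0.17364222 -0.15350776] [ 55.81852037  26.83604983 -17.77791172  92.08042924   8.98021985
  62.52763509  36.40838929]
[299.85403339 149.4171515 ] [509.82095253 271.09860954]
```

View pics/b.png

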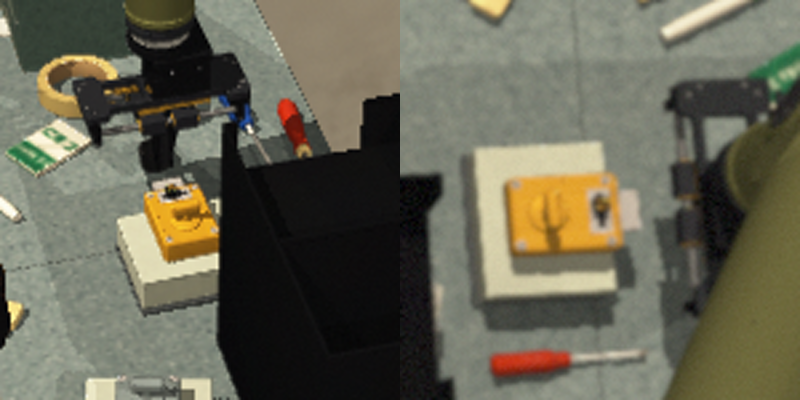

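Fingers stand clear in front of the bolt, tip at z 0.060. Approaching the bolt.

{"op": "drive_tool", "data": {
  "angular": [
    [0,0,0],
    [0,0,0],
    [0,0,0],
    [0,0,0],
    [0,0,0],
    [0,0,0],
    [0,0,0],
    [0,0,0]
  ],
  "delta_pos": [
    [1.0,0.3,0],
    [1.0,0,0],
    [1.0,0,0],
    [0.7,0,0],
    [0.4,0,0],
    [0.3,0,0],
    [0.3,0,0],
    [0,0,0]
  ],
  "gripper": [0,0,0,0,0,0,0,0]
}}

```text
time_s: 4.7
tool_pos: [0.472, -0.4099, 0.0743]
tool_rot: [179.9, 0.1, 90.8]
force: [1.2, -3.1, 2.4]
grip_width: 0.0003
grasp_force: 1.6
```

{"op": "drive_tool", "data": {
  "angular": [
    [0,0,0],
    [0,0,0],
    [0,0,0],
    [0,0,0]
  ],
  "delta_pos": [
    [0.3,0,0],
    [0.2,0,0],
    [0,0,0],
    [0,0,0]
  ],
  "gripper": [0,0,0,0]
}}

```text
time_s: 5.1
tool_pos: [0.4714, -0.4045, 0.0737]
tool_rot: [180.0, 0.0, 90.8]
force: [1.1, -4.7, 2.5]
grip_width: 0.0003
grasp_force: 2.2
```

{"op": "drive_tool", "data": {
  "angular": [
    [0,0,0],
    [0,0,0],
    [0,0,0]
  ],
  "delta_pos": [
    [0.15,0,0],
    [0,0,0],
    [0,0,0]
  ],
  "gripper": [0,0,0]
}}

```text
time_s: 5.4
tool_pos: [0.4714, -0.403, 0.0736]
tool_rot: [180.0, 0.0, 90.8]
force: [2.3, -4.3, 3.2]
grip_width: 0.0004
grasp_force: 2.3
```

{"op": "drive_tool", "data": {
  "angular": [
    [0,0,0],
    [0,0,0],
    [0,0,0],
    [0,0,0]
  ],
  "delta_pos": [
    [0.15,0,0],
    [0,0,0],
    [0.1,0,0],
    [0,0,0]
  ],
  "gripper": [0,0,0,0]
}}

```text
time_s: 5.8
tool_pos: [0.4713, -0.4027, 0.0738]
tool_rot: [179.9, 0.2, 90.8]
force: [3.0, -8.3, 0.7]
grip_width: 0.0003
grasp_force: 4.4
```

The bolt stopped at full travel, with the force rising to 8 N. I'll back off, rise and go to the far side of the snib.

{"op": "drive_tool", "data": {
  "angular": [
    [0,0,0],
    [0,0,0],
    [0,0,0],
    [0,0,0],
    [0,0,0],
    [0,0,0],
    [0,0,0],
    [0,0,0],
    [0,0,0],
    [0,0,0],
    [0,0,0],
    [0,0,0],
    [0,0,0],
    [0,0,0]
  ],
  "delta_pos": [
    [-1.0,0,0],
    [-1.5,0,0],
    [-1.5,0,0],
    [0,0,0],
    [0,0,0],
    [0,0,-2.5],
    [0,0,-3],
    [0,2,0],
    [0,2.1,0],
    [2,0,0],
    [2,0,0],
    [2.5,0,0],
    [0,0,0],
    [0,0,0]
  ],
  "gripper": [0,0,0,0,0,0,0,0,0,0,0,0,0,0]
}}

```text
time_s: 7.2
tool_pos: [0.5122, -0.3734, 0.1285]
tool_rot: [-180.0, -0.0, 91.0]
force: [0.9, -0.6, -0.3]
grip_width: 0.0005
grasp_force: 0.0
```

```bash
python3 - <<'E'
from h import *
s=cam("side"); p=cam("top")
a=cv2.resize(s["pixels"][110:210,260:360],(400,400),interpolation=cv2.INTER_CUBIC)
b=cv2.resize(p["pixels"][220:320,420:520],(400,400),interpolation=cv2.INTER_CUBIC)
cv2.imwrite("pics/c.png",cv2.cvtColor(np.hstack([a,b]),cv2.COLOR_RGB2BGR))
o=telemetry.get_obs(); print(o["tool_pos"],o["force"])
tip=np.array(o["tool_pos"])-[0,0,.014]; print((proj(s,tip)-[260,110])*4,(proj(p,tip)-[420,220])*4)
E
```

```text
[ 0.51165689 -0.37539086  0.1285236 ] [ 0.01026754 -0.34850964  0.24999007]
[128.77393291 178.62121191] [232.60656912 115.04355443]
```

View pics/c.png

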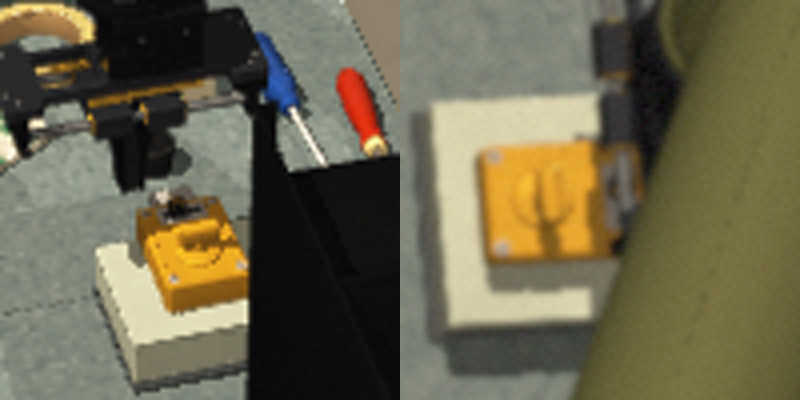

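The fingertips at crop (130,183) are beyond the snib at (176,207), in line with it as planned. Descending, then easing towards the robot.

{"op": "drive_tool", "data": {
  "angular": [
    [0,0,0],
    [0,0,0],
    [0,0,0],
    [0,0,0],
    [0,0,0],
    [0,0,0],
    [0,0,0],
    [0,0,0],
    [0,0,0]
  ],
  "delta_pos": [
    [0,0,1.5],
    [0,0,1.4],
    [0,0,0.6],
    [0,0,0],
    [0,-0.5,0],
    [0,-0.5,0],
    [0,-0.5,0],
    [0,-0.4,0],
    [0,0,0]
  ],
  "gripper": [0,0,0,0,0,0,0,0,0]
}}

```text
time_s: 8.2
tool_pos: [0.4923, -0.3753, 0.0939]
tool_rot: [-180.0, 0.0, 90.8]
force: [0.5, -0.7, 1.3]
grip_width: 0.0008
grasp_force: 0.0
```

{"op": "drive_tool", "data": {
  "angular": [
    [0,0,0],
    [0,0,0],
    [0,0,0],
    [0,0,0]
  ],
  "delta_pos": [
    [0,-0.3,0],
    [0,-0.2,0],
    [0,0,0],
    [0,0,0]
  ],
  "gripper": [0,0,0,0]
}}

```text
time_s: 8.6
tool_pos: [0.4884, -0.3751, 0.0939]
tool_rot: [180.0, 0.0, 90.9]
force: [1.9, -0.1, 1.1]
grip_width: 0.0002
grasp_force: 0.8
```

Contact: the grip width and pad force changed. Continuing to the end stop.

{"op": "drive_tool", "data": {
  "angular": [
    [0,0,0],
    [0,0,0],
    [0,0,0],
    [0,0,0]
  ],
  "delta_pos": [
    [0,-0.2,0],
    [0,-0.2,0],
    [0,0,0],
    [0,0,0]
  ],
  "gripper": [0,0,0,0]
}}

```text
time_s: 9.0
tool_pos: [0.4839, -0.3751, 0.0936]
tool_rot: [-180.0, 0.0, 90.8]
force: [1.2, -0.3, 0.6]
grip_width: 0.0006
grasp_force: 0.8
```

{"op": "drive_tool", "data": {
  "angular": [
    [0,0,0],
    [0,0,0],
    [0,0,0],
    [0,0,0]
  ],
  "delta_pos": [
    [0,-0.2,0],
    [0,-0.2,0],
    [0,0,0],
    [0,0,0]
  ],
  "gripper": [0,0,0,0]
}}

```text
time_s: 9.4
tool_pos: [0.4814, -0.3751, 0.0937]
tool_rot: [179.8, 0.0, 90.9]
force: [6.3, -0.2, -0.6]
grip_width: 0.0006
grasp_force: 2.8
```

{"op": "drive_tool", "data": {
  "angular": [
    [0,0,0],
    [0,0,0],
    [0,0,0]
  ],
  "delta_pos": [
    [0,-0.15,0],
    [0,0,0],
    [0,0,0]
  ],
  "gripper": [0,0,0]
}}

```text
time_s: 9.7
tool_pos: [0.4812, -0.375, 0.0938]
tool_rot: [179.7, 0.1, 90.9]
force: [8.3, -2.7, -4.3]
grip_width: 0.0006
grasp_force: 4.2
```

The snib is at its stop. I'll lift away and return to the front of the bolt.

{"op": "drive_tool", "data": {
  "angular": [
    [0,0,0],
    [0,0,0],
    [0,0,0],
    [0,0,0],
    [0,0,0],
    [0,0,0],
    [0,0,0],
    [0,0,0],
    [0,0,0],
    [0,0,0],
    [0,0,0],
    [0,0,0]
  ],
  "delta_pos": [
    [0,1.0,0],
    [0,1.0,0],
    [0,0,-1.5],
    [0,0,-2],
    [-2.5,0,0],
    [-2.5,0,0],
    [-2.2,-1.3,0],
    [0,-1.4,0],
    [0,0,2.5],
    [0,0,2],
    [0,0,1],
    [0,0,0]
  ],
  "gripper": [0,0,0,0,0,0,0,0,0,0,0,0]
}}

```text
time_s: 10.9
tool_pos: [0.4715, -0.4459, 0.0723]
tool_rot: [-179.9, -0.1, 90.9]
force: [-0.1, 0.9, 0.0]
grip_width: 0.0005
grasp_force: 0.0
```

```bash
python3 - <<'E'
from h import *
s=cam("side"); p=cam("top")
a=cv2.resize(s["pixels"][130:210,270:350],(400,400),interpolation=cv2.INTER_CUBIC)
b=cv2.resize(p["pixels"][230:310,425:505],(400,400),interpolation=cv2.INTER_CUBIC)
cv2.imwrite("pics/d.png",cv2.cvtColor(np.hstack([a,b]),cv2.COLOR_RGB2BGR))
o=telemetry.get_obs(); print(o["tool_pos"],o["force"])
E
```

```text
[ 0.47288333 -0.4471246   0.07446768] [ 0.21625186 -0.74465124  0.7240919 ]
```

View pics/d.png

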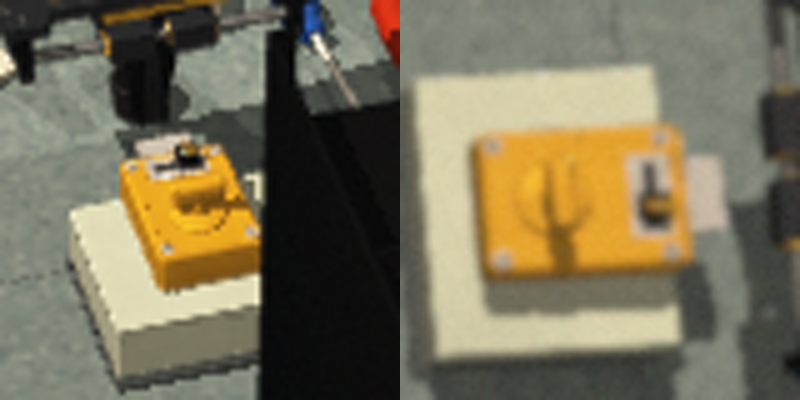

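The snib has moved to the robot end of its plate (crop 656,205), and the bolt is out (right edge at crop 722). Approaching the bolt for the firm push.

{"op": "drive_tool", "data": {
  "angular": [
    [0,0,0],
    [0,0,0],
    [0,0,0],
    [0,0,0],
    [0,0,0],
    [0,0,0],
    [0,0,0]
  ],
  "delta_pos": [
    [1.0,0,0],
    [1.0,0,0],
    [0.6,0,0],
    [0.2,0,0],
    [0.2,0,0],
    [0,0,0],
    [0,0,0]
  ],
  "gripper": [0,0,0,0,0,0,0]
}}

```text
time_s: 11.7
tool_pos: [0.4724, -0.418, 0.074]
tool_rot: [180.0, 0.1, 90.8]
force: [0.7, -2.4, 0.7]
grip_width: 0.0006
grasp_force: 1.1
```

{"op": "drive_tool", "data": {
  "angular": [
    [0,0,0],
    [0,0,0],
    [0,0,0]
  ],
  "delta_pos": [
    [0.2,0,0],
    [0,0,0],
    [0,0,0]
  ],
  "gripper": [0,0,0]
}}

```text
time_s: 12.0
tool_pos: [0.4723, -0.4177, 0.074]
tool_rot: [179.9, 0.2, 90.8]
force: [1.5, -5.4, -0.5]
grip_width: 0.0003
grasp_force: 2.9
```

{"op": "drive_tool", "data": {
  "angular": [
    [0,0,0],
    [0,0,0],
    [0,0,0]
  ],
  "delta_pos": [
    [0.15,0,0],
    [0.1,0,0],
    [0,0,0]
  ],
  "gripper": [0,0,0]
}}

```text
time_s: 12.3
tool_pos: [0.4722, -0.4175, 0.0742]
tool_rot: [179.8, 0.4, 90.7]
force: [3.4, -11.1, -3.4]
grip_width: 0.0007
grasp_force: 5.1
```

{"op": "drive_tool", "data": {
  "angular": [
    [0,0,0],
    [0,0,0],
    [0,0,0],
    [0,0,0],
    [0,0,0]
  ],
  "delta_pos": [
    [0,0,0],
    [0,0,0],
    [0,0,0],
    [0,0,0],
    [0,0,0]
  ],
  "gripper": [0,0,0,0,0]
}}

```text
time_s: 12.8
tool_pos: [0.4722, -0.4175, 0.0741]
tool_rot: [179.8, 0.4, 90.7]
force: [3.7, -10.0, -3.7]
grip_width: 0.0005
grasp_force: 5.1
```

The bolt held at about 10 N without moving. Backing off and rising.

{"op": "drive_tool", "data": {
  "angular": [
    [0,0,0],
    [0,0,0],
    [0,0,0],
    [0,0,0],
    [0,0,0],
    [0,0,0],
    [0,0,0],
    [0,0,0],
    [0,0,0]
  ],
  "delta_pos": [
    [-1,0,0],
    [-1.5,0,0],
    [-1.5,0,0],
    [0,0,-2.5],
    [0,0,-3],
    [0,0,-3],
    [0,0,0],
    [0,0,0],
    [0,0,0]
  ],
  "gripper": [0,0,0,0,0,0,0,0,0]
}}

```text
time_s: 13.7
tool_pos: [0.4718, -0.4526, 0.157]
tool_rot: [-179.9, -0.1, 90.8]
force: [-0.4, 0.0, -0.8]
grip_width: 0.0002
grasp_force: 0.0
```

```bash
python3 - <<'E'
from h import *
p=cam("top")
b=cv2.resize(p["pixels"][230:310,425:505],(400,400),interpolation=cv2.INTER_CUBIC)
cv2.imwrite("pics/e.png",cv2.cvtColor(b,cv2.COLOR_RGB2BGR))
E
```

```text
(no output)
```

View pics/e.png

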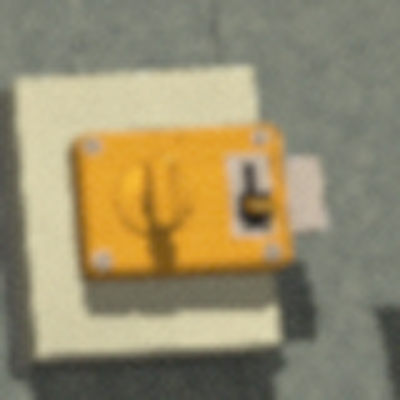

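The bolt is out (edge at 326), the snib is on (256,207), the sample hasn't moved and the arm is clear.

```bash
python3 -c "
from cell import env
print(env.sign_off())"
```

```text
the job is handed in; nothing more can be done
None
```

The job is handed in, with no verdict returned: the bolt went fully in and sprang back, the snib was pushed to its stop, the deadlocked bolt held about 10 N for half a second, and the last picture shows it out with the snib on, sample unmoved and arm clear.

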